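Mount the marble dish on the turntable and hold it a quarter turn round

ROBOT

A 6-joint arm with a two-finger parallel gripper is mounted at the origin on the work surface. World frame = base frame: x ahead of the robot, y to its left, z up, the work surface at z = 0. Lengths are in m, angles in rad, forces in N, time in s.
With the tool pointing down it reaches from about 0.3 to 0.775 m from the base axis. Payload 14.6 kg.
Tool frame: the origin (TCP) lies midway between the tips of the shut fingers; the grasp point (between the pads) lies 19 mm behind it; z points along the fingers, y is the line along which they close (so a half turn about z gives the same grasp; the last joint's range is limited). The gripper opens to 94 mm and grips with 3 to 60 N. Pads are 16 mm wide; open, the fingers measure 119 mm over their backs; the gripper's body (75 mm by 177 mm) begins 78 mm behind the grasp point.
Start: joints at [-1.369, 0.3, 1.521, -0, 1.321, -0.067], TCP at [0.146, -0.53, 0.183] pointing down, gripper open.
Joint ranges: [-3.03, 3.03], [-0.79, 2.21], [0.23, 2.52], [-1.04, 4.18], [0, 3.07], [-2.55, 2.55]. Speed limits (rad/s): [2.22, 2.22, 2.57, 3.14, 3.14, 3.14].

INTERFACE

Orientations are given as a unit quaternion [x, y, z, w].
In Python, from rig import arm gives the robot as it stands. The module is installed in compiled form; this text tells all that it offers.
- The arm moves only by the shell command python3 -m inch FILE [OPENING], which reads ROWS from the file FILE. ROWS is a JSON object with one list for each field, all of the same length, 1 to 10, a row being the entries at one place: tx, ty, tz (the shift in m), rx, ry, rz (a rotation vector in rad); each row is the pose to reach, as a shift and turn from the pose commanded when the command began, along the tool's axes at that moment; what a row does not reach only later rows make up. A row lasts 1/10 s, in which the tool goes at most 0.05 m and 0.15 rad, less where a joint would pass 70% of its speed; a pose out of reach is approached as far as the arm can. OPENING is the opening from 0.0 (shut) to 1.0 (fully open), set as the command begins (- or left out keeps the last). The fingers move at their own pace and stop on an object; the grip force is fixed at half the most. Time passes only in rows, so rows that do not move let the fingers close. It prints the time, the measured TCP pose, the force, the opening and the grip force at its end. Input that does not fit is refused with a message, and nothing moves.
- arm.sense(): the state, without advancing time (a new reading comes with each control period).
- arm.read_camera(name): name is "side" or "top"; returns the picture (420x560x3 uint8, red, green, blue); there is no depth.
- arm.camera_info(name): a dict with "vfov" (degrees; the focal length in pixels is half the picture's height over the tangent of half this angle, whatever the lens; pixels are square), "cx", "cy" (the principal point, pixels), "rvec" (rotation vector, rad) and "tvec" (3), from world to camera coordinates, as OpenCV has them. Camera axes: x right, y down, z forward; pixel columns grow to the right and rows downward; lengths in m; the calibration is good to about 2 mm. A picture is of the moment at which its call begins. camera_info takes no time and is no camera call.
- arm.job_done(): hands the job in; it is judged then, once.
The state is a dict: "clock": time; "joints": joint angles; "qvel": joint speeds; "joint_efforts": joint torques, N m; "tool_pos": TCP position; "tcp_rot": TCP orientation; "ft_force": force on the tool from outside, world axes, zero at the start; "torque": the same for the moment, N m; "width": opening from 0.0 (shut) to 1.0 (fully open); "gripper_force": force on a finger pad.
Only numpy, scipy, OpenCV 4.12 (cv2) and the standard library are available. Lean on these libraries where they do the work, as an engineer would, in place of code of your own. Each camera call takes 0.05 s, during which the arm holds its last target. There are 200 camera calls.

TASK

On the school lab bench, pick up the white dish by its blue handle with the marble in it, fit the square socket under the dish fully down onto the square shaft of the grey turntable, and then turn the dish a quarter turn anticlockwise (seen from above), so that the turntable's white pointer goes from the green mark to the red mark. Keep the dish level and the marble in the middle, inside the dish's blue ring, all the time, and leave the bottle, the beaker and the green jar alone. Finish while still gripping the handle and holding the dish steady at the red mark, because the turntable springs back if let go.

Things in the scene. Friction and masses are not known exactly. Their poses are not given: they have to be found in the camera images.
- dish: White round dish, 110 mm across, 45 mm high, about 0.2 kg. Origin: on its axis at the underside of its hub, which stands on the bench at the start; z up; the handle points along -x. The grey hub below is 50 x 50 mm, 24 mm high, with a square socket 26 x 26 mm, 22 mm deep, open downwards; sides of hub and socket are parallel to the dish's x and y.
- pit (a point): Lowest point of the dish's inner floor, on the axis 28 mm above the dish's origin; axes as the dish's. The floor is a shallow cone that slopes 10 degrees down to here, so a tilt near 10 degrees or a jerk lets the marble roll. A blue ring of 19 mm outer radius is painted round it.
- grip (a point): Middle of the dish's blue handle, where to grip: at -90, 0, 36 mm in the dish's frame; axes as the dish's. The handle is a straight level bar, 14 mm wide and 20 mm tall (26 to 46 mm above the dish's origin), from the rim to 126 mm from the axis. Grip it across its 14 mm from above, firmly (60 N or more): the dish hangs to one side of it.
- marble_center (a point): Centre of the amber glass marble, 22 mm diameter, 20 g, loose in the middle of the dish (centred, it is 39 mm above the dish's origin). Its axes mean nothing.
- shaft (a point): Foot of the turntable's square steel shaft: centre of the disc's top face, 48 mm above the bench. z up along the turning axis; x and y square to the shaft's flats, turning with it. Shaft 24 x 24 mm, 20 mm tall, its upper 8 mm tapering to 18 x 18. Home, the hub rests on the disc and the dish's origin is at this point; any of the four quarter positions on the shaft will do.
- stage: Fixed grey round base of the turntable, 160 mm across, 40 mm high; origin at the centre of its underside, z up. On its rim a green mark (at its -y) and a red mark (at its +x). On it turns a dark steel disc 124 mm across whose white pointer stands at green at rest.
- turntable (a joint): Angle of disc and shaft in rad: 0 at rest against a stop (pointer at green), growing anticlockwise from above; 1.57 with the pointer at red; end stop at 2.2. A spring returns it to 0 (0.03 N m at 0, 0.16 N m at red). The socket has up to 5 degrees of play on the shaft either way, so the disc may lag the dish by that much.
- bottle: White plastic bottle with a blue cap, 68 mm across, 150 mm tall; origin at the centre of its underside, z up. Bystander.
- beaker: Empty greenish glass beaker, 72 mm across, 85 mm tall; origin at the centre of its underside, z up. Bystander.
- jar: Low green plastic jar with a lid, 64 mm across, 36 mm tall; origin at the centre of its underside, z up. Bystander.
Things that resemble listed ones, but are neither listed nor needed, are in the scene too. What is shaped like the dish but pink or yellow is not meant.

How it is judged:
On the way, in this order (a step that is already met when the one before it is completed fails the run):
1. the dish is lifted clear of the bench by the gripper (height (world z) of dish above 0.03 m and contact force between the fingers and dish above 1 N), for 0.2 s.
2. the gripped dish sits fully home on the shaft, the turntable still near its rest position (horizontal distance between dish and shaft below 0.004 m and z of dish in the frame of shaft between -0.003 and 0.003 m and angle between dish's own z axis and vertical below 0.07 rad and contact force between the fingers and dish above 1 N and value of joint turntable below 0.35 rad), for 0.2 s.
At the end, for the whole second after the job is handed in: Fingers still grip the dish; it sits home on the shaft (within 4 mm of the axis, 3 mm of the disc, tilt under 4 degrees); turntable at 1.57 rad within 0.12; marble within 10 mm of the dish's middle; dish and marble at rest; bystanders upright (horizontal distance between dish and shaft below 0.004 m and z of dish in the frame of shaft between -0.003 and 0.003 m and angle between dish's own z axis and vertical below 0.07 rad and contact force between the fingers and dish above 1 N and value of joint turntable between 1.45 and 1.69 rad and horizontal distance between marble_center and dish below 0.01 m and z of marble_center in the frame of dish between 0.035 and 0.045 m and linear speed of dish below 0.02 m/s and linear speed of marble below 0.04 m/s and angle between each of bottle, beaker, jar's own z axis and vertical below 0.1 rad); the arm keeps its last pose, push and grip.
It fails at once if the marble strays beyond the blue ring (its centre more than 20 mm from the dish's axis) (horizontal distance between marble_center and dish above 0.02 m).
It fails at once if the dish is tilted more than 10 degrees (angle between dish's own z axis and vertical above 0.175 rad).
It fails at once if the bottle is pushed more than 20 mm or knocked over (distance of bottle from where it was at the start of the episode above 0.02 m or angle between bottle's own z axis and vertical above 0.3 rad).
It fails at once if the beaker is pushed more than 20 mm or knocked over (distance of beaker from where it was at the start of the episode above 0.02 m or angle between beaker's own z axis and vertical above 0.3 rad).
It fails at once if the jar is pushed more than 20 mm or knocked over (distance of jar from where it was at the start of the episode above 0.02 m or angle between jar's own z axis and vertical above 0.3 rad).
It also fails if it takes over 72 s, if anything falls off the work surface, if the arm or the gripper's body presses on something with over 40 N, if the wrist force passes 120 N, or if a joint passes its speed limit or range.

## Working session

There is one attempt and no reset: what is moved stays moved. The work goes in short steps, Python scripts to look and compute and a shell command to move; the robot and the scene stay as the last step left them, time stands still between calls to the robot, and variables do not carry over. Pictures are saved under pics/ and viewed, at most 10 in all, crops included, and the job is handed in when it is done.

```bash
mkdir -p pics; python3 - <<'E'
from rig import arm
import cv2
for n in("side","top"):
    cv2.imwrite(f"pics/{n}0.png",cv2.cvtColor(arm.read_camera(n),cv2.COLOR_RGB2BGR)); print(n,arm.camera_info(n))
print(arm.sense())
E
```

```text
side {'vfov': 42.22132629931761, 'cx': 277.0130816804574, 'cy': 212.3428223969905, 'rvec': array([ 0.07011189, -2.83508755,  1.24587078]), 'tvec': array([0.58295291, 0.05743718, 1.30568729])}
top {'vfov': 49.89925148562885, 'cx': 273.0325432582178, 'cy': 206.29342637019943, 'rvec': array([ 2.17037626, -2.17817687,  0.09261561]), 'tvec': array([-0.01489831,  0.60147796,  0.96648966])}
{'clock': 0.1, 'joints': array([-1.36860331e+00,  3.00448470e-01,  1.52150166e+00, -1.13990230e-05,
        1.32071363e+00, -6.66367893e-02]), 'qvel': array([ 0.00010012, -0.00161436,  0.00024853, -0.00054991,  0.00103791,
       -0.00032695]), 'joint_efforts': array([ 1.75032539e-03, -5.32638001e+01, -3.53281438e+01,  7.09602982e-02,
        2.34677747e-02, -6.29976080e-05]), 'tool_pos': array([ 0.14600471, -0.52999996,  0.18273235]), 'tcp_rot': array([ 9.90979578e-01,  1.34011898e-01, -4.17799609e-05, -5.33952283e-04]), 'ft_force': array([ 0.01497907,  0.2993297 , -0.47125127]), 'torque': array([ 0.00550721, -0.01106791, -0.03092844]), 'gripper_force': 0.0, 'width': 0.9995182744466277}
```

View pics/side0.png

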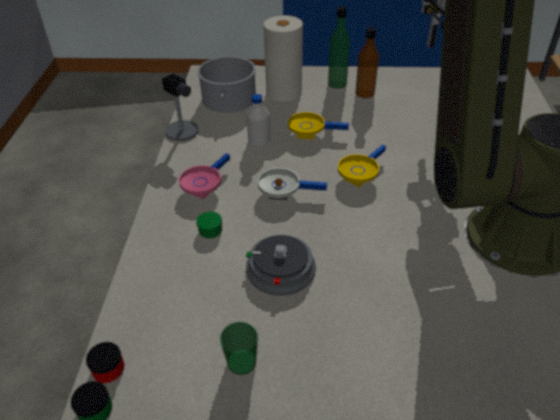

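View pics/top0.png

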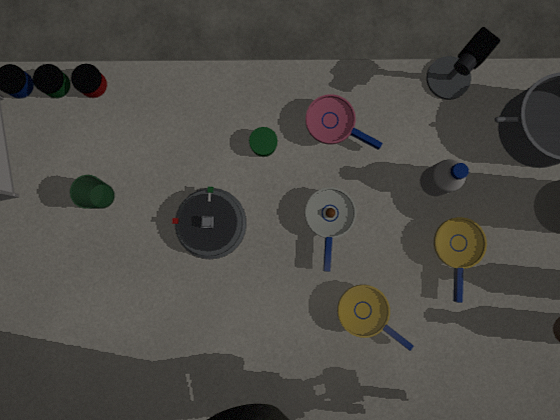

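White dish: side (279,184), handle running to (326,185); top (329,213), handle to (328,270). The turntable is at side (280,262) and top (210,222), with the green mark at top (210,189) and red at (176,221).
Lookalikes in the top view are pink (330,119), yellow (363,310) and yellow (460,243). I choose the white one at (329,213), which has the marble. Next: a close crop and measurements.

```bash
cat > h.py <<'E'
import cv2,numpy as np
from rig import arm
from scipy.spatial.transform import Rotation as Rn
def cam(n):
    c=arm.camera_info(n); R=cv2.Rodrigues(c["rvec"])[0]; f=210/np.tan(np.radians(c["vfov"]/2))
    return R,c["tvec"],f,c["cx"],c["cy"]
def ray(n,p):
    R,t,f,cx,cy=cam(n); d=R.T@np.array([(p[0]-cx)/f,(p[1]-cy)/f,1]); return -R.T@t,d/np.linalg.norm(d)
def plane(n,p,z):
    o,d=ray(n,p); return o+d*(z-o[2])/d[2]
def tri(ps,pt):
    (a,u),(b,v)=ray("side",ps),ray("top",pt); s=np.linalg.lstsq(np.c_[u,-v],b-a,rcond=None)[0]
    A,B=a+s[0]*u,b+s[1]*v; return (A+B)/2,np.linalg.norm(A-B)
def pic(n): return cv2.cvtColor(arm.read_camera(n),cv2.COLOR_RGB2BGR)
def blobs(im,lo,hi,box,amin=15):
    """HSV mask in box x0,y0,x1,y1 -> contours in full-picture pixels, biggest first"""
    x0,y0,x1,y1=box; m=cv2.inRange(cv2.cvtColor(im,cv2.COLOR_BGR2HSV)[y0:y1,x0:x1],lo,hi)
    c=cv2.findContours(m,cv2.RETR_EXTERNAL,cv2.CHAIN_APPROX_NONE,offset=(x0,y0))[0]
    return sorted([k for k in c if cv2.contourArea(k)>=amin],key=cv2.contourArea,reverse=True)
def cen(c): m=cv2.moments(c); return np.array([m["m10"],m["m01"]])/m["m00"]
E
python3 - <<'E'
from h import *
S,T=cv2.imread("pics/side0.png"),cv2.imread("pics/top0.png")
def cr(im,x,y,w=100,h=75): return cv2.resize(im[y:y+h,x:x+w],(400,300),interpolation=cv2.INTER_CUBIC)
o=np.vstack([np.hstack([cr(S,240,150),cr(S,235,222)]),np.hstack([cr(T,280,183,),cr(T,160,184)])])
cv2.imwrite("pics/crop0.png",np.clip(o*1.3,0,255).astype(np.uint8))
for n,im,b in(("side",S,(295,165,335,200)),("top",T,(315,235,340,280))):
    for c in blobs(im,(105,110,40),(130,255,255),b): print(n,"handle",cen(c),cv2.minAreaRect(c))
for n,im,b in(("side",S,(250,160,305,205)),("top",T,(295,180,365,242))):
    for c in blobs(im,(5,100,60),(25,255,255),b,5): print(n,"marble",cen(c),cv2.contourArea(c))
    H=cv2.cvtColor(im,cv2.COLOR_BGR2HSV); print(n,"dish V,bench V",H[184,262] if n=="side" else H[200,315],H[210,320] if n=="side" else H[180,300])
for n,im,b in(("side",S,(235,235,300,290)),("top",T,(165,180,225,235))):
    for nm,lo,hi in(("g",(45,120,50),(80,255,255)),("r",(0,150,80),(8,255,255)),("w",(0,0,110),(180,60,255))):
        for c in blobs(im,lo,hi,b,4)[:3]: print(n,nm,cen(c),cv2.contourArea(c),cv2.minAreaRect(c)[2])
E
```

```text
side handle [312.490625   184.89895833] ((312.3274230957031, 184.91622924804688), (27.145126342773438, 7.195952415466309), 4.085616588592529)
top handle [327.77617329 250.90252708] ((328.0, 253.5), (33.0, 6.0), 90.0)
side marble [278.19379845 181.79844961] 21.5
side dish V,bench V [ 41  17 169] [36 16 82]
top marble [332.49462366 212.24731183] 15.5
top dish V,bench V [ 36  12 108] [21 18 97]
side g [248.92753623 253.97101449] 11.5 45.0
side r [277.02469136 280.13580247] 13.5 90.0
side w [242.90974283 255.15133531] 674.0 90.0
side w [279.93650794 247.6984127 ] 21.0 90.0
side w [296.8 235.8] 7.5 90.0
top g [209.94623656 189.05376344] 15.5 90.0
top r [175.05882353 220.1372549 ] 17.0 90.0
```

View pics/crop0.png

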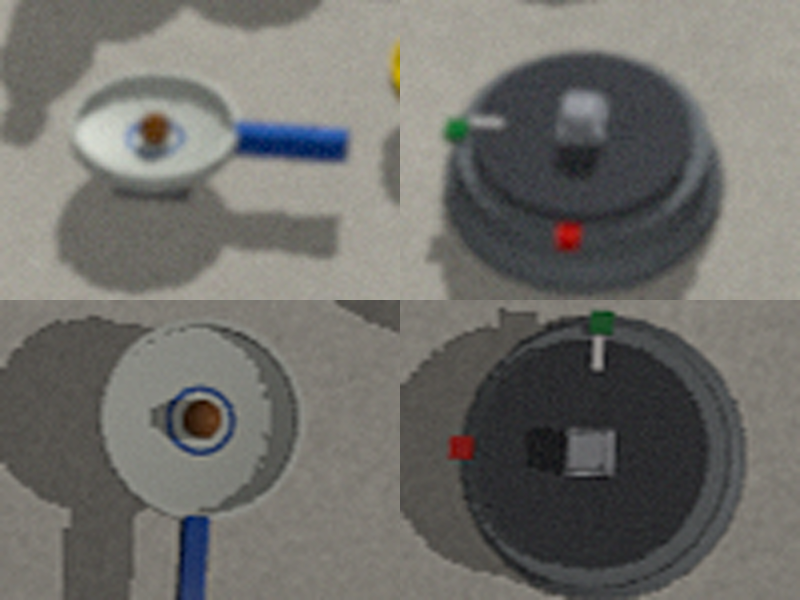

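The crop confirms the white dish: marble inside the blue ring, top ≈(330,213), and handle towards the robot. The shaft top is at top ≈(208,222) and side ≈(280,246), with the pointer at green.

```bash
python3 - <<'E'
from h import *
S,T=cv2.imread("pics/side0.png"),cv2.imread("pics/top0.png")
np.set_printoptions(precision=4,suppress=True)
def ell(im,lo,hi,b,amin):
    c=np.vstack([k for k in blobs(im,lo,hi,b,0)]); return cv2.fitEllipse(cv2.convexHull(c))
rs=ell(S,(100,60,30),(130,255,255),(265,172,293,196),0); rt=ell(T,(100,60,30),(130,255,255),(318,200,343,227),0)
print("ring",rs,rt,*tri(rs[0],rt[0]))
hs=blobs(S,(105,110,40),(130,255,255),(295,165,335,200))[0]; ht=blobs(T,(105,110,40),(130,255,255),(315,235,340,285))[0]
ms,mt=cv2.minAreaRect(hs),cv2.minAreaRect(ht); print(ms,mt,"handle",*tri(ms[0],mt[0]))
vx,vy,x,y=cv2.fitLine(ht,cv2.DIST_L2,0,.01,.01).ravel()
pts=ht.reshape(-1,2); a,b=pts[:,1].min(),pts[:,1].max()
P=[plane("top",(x+vx/vy*(r-y),r),.046) for r in(a-.5,b+.5)]; print("handle ends",P,np.linalg.norm(P[0]-P[1]))
def end(n,c,far):  # far end mid of the bar
    p=c.reshape(-1,2).astype(float); v=p@far; return p[v>v.max()-1.5].mean(0)
print("tip",*tri(end("s",hs,np.array([1,0])),end("t",ht,np.array([0,1]))))
ci=lambda c,n,z:plane(n,c,z)
# disc dark in top
dk=blobs(T,(0,0,0),(180,255,52),(168,190,240,258),200)[0]; e=cv2.fitEllipse(cv2.convexHull(dk)); print("disc",e,plane("top",e[0],.048), e[1])
G=cv2.cvtColor(T,cv2.COLOR_BGR2GRAY)
print(G[212:234,190:220])
gs,gt=(248.9,254),(209.95,189.05); print("green",*tri(gs,gt)); print("red",*tri((277.02,280.1),(175.06,220.1)))
print("shaft",*tri((280,246),(207.8,222)))
E
```

```text
Traceback (most recent call last):
cv2.error: OpenCV(4.12.0) /io/opencv/modules/imgproc/src/shapedescr.cpp:361: error: (-201:Incorrect size of input array) There should be at least 5 points to fit the ellipse in function 'fitEllipseNoDirect'
```

```bash
python3 - <<'E'
from h import *
S,T=cv2.imread("pics/side0.png"),cv2.imread("pics/top0.png")
np.set_printoptions(precision=4,suppress=True,linewidth=200)
def bb(im,b):
    d=im.astype(int); m=(d[...,0]-d[...,2]>12); y,x=np.nonzero(m[b[1]:b[3],b[0]:b[2]]); x+=b[0];y+=b[1]
    p=np.c_[x,y].astype(np.float32); h=cv2.convexHull(p); return len(p),(cv2.fitEllipse(h) if len(h)>4 else (p.min(0)+p.max(0))/2),p.min(0),p.max(0)
rs=bb(S,(265,172,293,196)); rt=bb(T,(318,200,343,227)); print(rs,rt)
if isinstance(rs[1],tuple): print("ring",*tri(rs[1][0],rt[1][0]))
print("ring mid",*tri((rs[2]+rs[3])/2,(rt[2]+rt[3])/2))
hs=blobs(S,(105,110,40),(130,255,255),(295,165,335,200))[0]; ht=blobs(T,(105,110,40),(130,255,255),(315,235,340,285))[0]
ms,mt=cv2.minAreaRect(hs),cv2.minAreaRect(ht); print(ms,mt,"handle",*tri(ms[0],mt[0]))
vx,vy,x,y=cv2.fitLine(ht,cv2.DIST_L2,0,.01,.01).ravel()
pts=ht.reshape(-1,2); a,b=pts[:,1].min(),pts[:,1].max()
P=[plane("top",(x+vx/vy*(r-y),r),.046) for r in(a-.5,b+.5)]; print("handle ends",P,np.linalg.norm(P[0]-P[1]))
def end(c,far):
    p=c.reshape(-1,2).astype(float); v=p@far; return p[v>v.max()-1.5].mean(0)
print("tip",*tri(end(hs,np.array([1,0])),end(ht,np.array([0,1]))))
dk=blobs(T,(0,0,0),(180,255,52),(168,190,240,258),200)[0]; e=cv2.fitEllipse(cv2.convexHull(dk)); print("disc",e,plane("top",e[0],.048))
print(cv2.cvtColor(T,cv2.COLOR_BGR2GRAY)[212:234,190:220]); print(cv2.cvtColor(S,cv2.COLOR_BGR2GRAY)[240:266,268:292])
print("green",*tri((248.9,254),(209.95,189.05))); print("red",*tri((277.02,280.1),(175.06,220.1)))
print("shaft",*tri((280,246),(207.8,222)))
E
```

```text
(42, ((278.0367126464844, 183.96961975097656), (8.739089012145996, 16.01900291442871), 90.68209075927734), array([271., 181.], dtype=float32), array([286., 188.], dtype=float32)) (80, ((329.611083984375, 212.63616943359375), (16.8681583404541, 17.430479049682617), 160.54835510253906), array([322., 204.], dtype=float32), array([338., 221.], dtype=float32))
ring [ 0.5879 -0.1408  0.0306] 0.0024174318446189393
ring mid [ 0.5876 -0.142   0.0279] 0.0008304314878061186
((312.3274230957031, 184.91622924804688), (27.145126342773438, 7.195952415466309), 4.085616588592529) ((328.0, 253.5), (33.0, 6.0), 90.0) handle [ 0.4987 -0.1356  0.0342] 0.0017497061323746234
handle ends [array([ 0.5343, -0.1355,  0.046 ]), array([ 0.462, -0.132,  0.046])] 0.07233144206380916
tip [ 0.465 -0.134  0.034] 0.0023694511704523942
disc ((206.097900390625, 224.2110137939453), (62.85393524169922, 68.41519927978516), 160.4174041748047) [0.5615 0.1267 0.048 ]
[[34 30 31 34 34 30 33 34 38 32 28 32 32 35 35 35 36 33 32 34 27 31 32 34 35 33 33 32 34 34]
 [36 34 31 31 31 34 32 30 32 32 32 37 32 35 33 33 33 35 33 33 35 33 
[... 3909 characters left out ...]
28  31  27  34  26  33  38  42  42  51  52  46  49  55]
 [ 49  49  50  50  47  43  39  29  29  32  32  28  33  29  29  29  37  47  48  51  51  57  47  51]
 [ 50  51  48  51  44  39  35  31  27  28  22  27  28  27  27  29  42  50  44  49  51  49  54  54]
 [ 53  48  46  50  48  39  31  31  27  27  26  34  28  21  24  35  41  48  49  51  51  51  51  50]
 [ 51  45  46  51  49  46  39  35  38  28  24  33  31  30  34  38  46  53  52  49  50  53  51  48]
 [ 47  48  55  47  51  42  42  42  34  30  31  28  37  34  31  45  45  51  51  44  45  48  45  53]]
green [0.6391 0.1203 0.04  ] 0.001203930985049168
red [0.5713 0.1951 0.0409] 0.0006923432675561863
shaft [0.567  0.1201 0.0685] 0.003788465790843463
```

```bash
python3 - <<'E'
from h import *
np.set_printoptions(precision=4,suppress=True,linewidth=200)
S,T=cv2.imread("pics/side0.png"),cv2.imread("pics/top0.png")
print(ray("top",(273,206))[0],ray("side",(277,212))[0])
G=cv2.cvtColor(T,cv2.COLOR_BGR2GRAY).astype(float)
def sub(r,cs,lv): # subpixel level crossing along row profile
    v=r[cs]; i=np.nonzero((v[:-1]-lv)*(v[1:]-lv)<0)[0]; return [cs[k]+(lv-v[k])/(v[k+1]-v[k]) for k in i]
L=[sub(G[r],np.arange(199,204),46)[0] for r in range(217,226)]; Rr=[sub(G[r],np.arange(211,216),50)[-1] for r in range(217,226)]
rows=np.arange(217,226)
for n,e in(("L",L),("R",Rr)):
    k,c=np.polyfit(rows,e,1); a,b=plane("top",(k*217+c,217),.062),plane("top",(k*225+c,225),.062); d=a-b; print(n,np.mean(e),"yaw",np.degrees(np.arctan2(d[1],d[0])),a,b)
cu=np.array([np.mean(L)+np.mean(Rr),0])/2; V=G[:,203:212].mean(1); 
print("rows",[sub(V,np.arange(212,222),45),sub(V,np.arange(222,232),42)])
r=np.mean([sub(V,np.arange(212,222),45)[0],sub(V,np.arange(222,232),42)[-1]]); print("shaft",cu[0],r,plane("top",(cu[0],r),.060),plane("top",(cu[0],r),.056))
for n,p in(("jar",(263,141)),): print(n,plane("top",p,.036))
print("dish from top ring",plane("top",(329.6,212.6),.031),"side ring",plane("side",(278.3,184.3),.031))
print("marks side@.04",plane("side",(248.9,254),.042),plane("side",(277,280.1),.042),"top",plane("top",(209.95,189.05),.042),plane("top",(175.06,220.1),.042))
E
```

```text
[ 0.5134 -0.0205  1.0159] [0.5068 0.9552 0.9374]Traceback (most recent call last):
  File "<stdin>", line 8, in <module>
IndexError: list index out of range
```

```bash
python3 - <<'E'
from h import *
np.set_printoptions(precision=4,suppress=True,linewidth=200)
T=cv2.imread("pics/top0.png")
G=cv2.cvtColor(T,cv2.COLOR_BGR2GRAY)
B=cv2.resize(G[205:240,192:224],None,fx=8,fy=8,interpolation=cv2.INTER_LINEAR)
c=max(cv2.findContours((B>46).astype(np.uint8),cv2.RETR_EXTERNAL,cv2.CHAIN_APPROX_NONE)[0],key=cv2.contourArea)
q=cv2.minAreaRect(c); f=lambda p:((np.array(p)+.5)/8-.5)+[192,205]
print(q,f(q[0])); bx=[plane("top",f(p),.060) for p in cv2.boxPoints(q)]; print(np.array(bx))
for i in range(4):
    d=bx[(i+1)%4]-bx[i]; print(np.linalg.norm(d),np.degrees(np.arctan2(d[1],d[0])))
print("shaft",plane("top",f(q[0]),.060))
print("jar",plane("top",(263,141),.036))
print("dish top ring",plane("top",(329.6,212.6),.031),"side ring",plane("side",(278.3,184.3),.031))
print("marks side",plane("side",(248.9,254),.042),plane("side",(277,280.1),.042),"top",plane("top",(209.95,189.05),.042),plane("top",(175.06,220.1),.042))
E
```

```text
((125.8101806640625, 136.56163024902344), (100.44190216064453, 98.74309539794922), 2.14758563041687) [207.2888 221.6327]
[[0.5538 0.136  0.06  ]
 [0.58   0.1353 0.06  ]
 [0.5789 0.1087 0.06  ]
 [0.5527 0.1094 0.06  ]]
0.02619494275150988 -1.5328797817775017
0.026688981294777522 -92.36068959243686
0.026188923091409824 178.32592901009235
0.02662436438721862 87.65042800297752
shaft [0.5663 0.1224 0.06  ]
jar [0.7454 0.0046 0.036 ]
dish top ring [ 0.5867 -0.1407  0.031 ] side ring [ 0.5883 -0.139   0.031 ]
marks side [0.6394 0.1221 0.042 ] [0.5716 0.196  0.042 ] top [0.6382 0.12   0.042 ] [0.5709 0.1948 0.042 ]
```

```bash
echo '{"tx": [0.041, 0.082, 0.123, 0.164, 0.206, 0.247, 0.288, 0.329, 0.37, 0.411], "ty": [-0.025, -0.05, -0.076, -0.102, -0.127, -0.152, -0.178, -0.203, -0.229, -0.254], "tz": [0, 0, 0, 0, 0, 0, 0.01, 0.03, 0.04, 0.05], "rx": [0, 0, 0, 0, 0, 0, 0, 0, 0, 0], "ry": [0, 0, 0, 0, 0, 0, 0, 0, 0, 0], "rz": [0.03, 0.06, 0.1, 0.14, 0.18, 0.22, 0.26, 0.30, 0.318, 0.318]}' > m.json && python3 -m inch m.json 0.7
echo '{"tx": [0, 0, 0], "ty": [0, 0, 0], "tz": [0, 0, 0], "rx": [0, 0, 0], "ry": [0, 0, 0], "rz": [0, 0, 0]}' > m.json && python3 -m inch m.json
python3 - <<'E'
from h import *
s=arm.sense(); R=Rn.from_quat(s["tcp_rot"]).as_matrix(); print(s["tool_pos"],R.round(4),s["joints"])
print("to above", R.T@(np.array([.5116,-.1363,.10])-s["tool_pos"]), "yaw",np.degrees(np.arctan2(R[1,0],R[0,0])))
E
```

```text
clock: 1.1
tool_pos: [0.4753, -0.1748, 0.1327]
tcp_rot: [1.0, -0.025, -0.0, -0.0]
ft_force: [-0.5, -0.4, 0.4]
width: 0.699
gripper_force: 0.0
clock: 1.4
tool_pos: [0.474, -0.1774, 0.1335]
tcp_rot: [1.0, -0.025, -0.0, 0.0]
ft_force: [-0.3, 0.7, -0.3]
width: 0.697
gripper_force: 0.0
[ 0.47396944 -0.17735197  0.13348985] [[ 9.988e-01 -4.990e-02 -1.000e-04]
 [-4.990e-02 -9.988e-01 -1.000e-04]
 [-1.000e-04  2.000e-04 -1.000e+00]] [-4.30344867e-01  2.50798243e-01  1.70458532e+00 -1.79671040e-04
  1.18621408e+00  1.19043631e+00]
to above [ 0.03553755 -0.04288359  0.03348093] yaw -2.86005918061276
```

```bash
echo '{"tx": [0.018, 0.0355, 0.0355, 0.0355, 0.0355], "ty": [-0.021, -0.043, -0.043, -0.043, -0.043], "tz": [0.01, 0.03, 0.05, 0.055, 0.055], "rx": [0, 0, 0, 0, 0], "ry": [0, 0, 0, 0, 0], "rz": [0, 0, 0, 0, 0]}' > m.json && python3 -m inch m.json
python3 - <<'E'
from h import *
a,b=pic("side"),pic("top")
c=lambda im,x,y:cv2.resize(im[y:y+150,x:x+100],(400,600),interpolation=cv2.INTER_CUBIC)
cv2.imwrite("pics/g1.png",np.clip(np.hstack([c(a,250,90),c(b,280,165)])*1.4,0,255).astype(np.uint8))
E
```

```text
clock: 1.9
tool_pos: [0.5113, -0.1364, 0.0784]
tcp_rot: [1.0, -0.025, -0.0, -0.0]
ft_force: [-0.3, -0.9, 0.4]
width: 0.699
gripper_force: 0.0
```

View pics/g1.png

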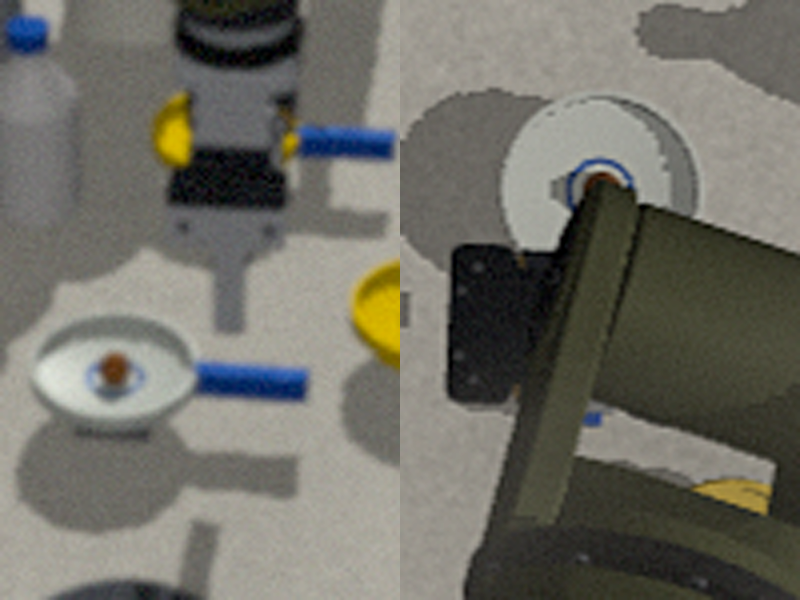

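In the side view (left) the near finger is at ≈(307,165), above the inner half of the handle and clear of the rim. The marble is centred at (278,182). Going down and gripping.

```bash
echo '{"tx": [0, 0, 0, 0, 0, 0, 0, 0], "ty": [0, 0, 0, 0, 0, 0, 0, 0], "tz": [0.015, 0.03, 0.045, 0.053, 0.058, 0.0605, 0.0605, 0.0605], "rx": [0, 0, 0, 0, 0, 0, 0, 0], "ry": [0, 0, 0, 0, 0, 0, 0, 0], "rz": [0, 0, 0, 0, 0, 0, 0, 0]}' > m.json && python3 -m inch m.json 
echo '{"tx": [0, 0, 0, 0, 0, 0, 0, 0, 0, 0], "ty": [0, 0, 0, 0, 0, 0, 0, 0, 0, 0], "tz": [0, 0, 0, 0, 0, 0, 0, 0, 0, 0], "rx": [0, 0, 0, 0, 0, 0, 0, 0, 0, 0], "ry": [0, 0, 0, 0, 0, 0, 0, 0, 0, 0], "rz": [0, 0, 0, 0, 0, 0, 0, 0, 0, 0]}' > m.json && python3 -m inch m.json 0.3
echo '{"tx": [0, 0, 0, 0, 0, 0, 0, 0, 0, 0], "ty": [0, 0, 0, 0, 0, 0, 0, 0, 0, 0], "tz": [0, 0, 0, 0, 0, 0, 0, 0, 0, 0], "rx": [0, 0, 0, 0, 0, 0, 0, 0, 0, 0], "ry": [0, 0, 0, 0, 0, 0, 0, 0, 0, 0], "rz": [0, 0, 0, 0, 0, 0, 0, 0, 0, 0]}' > m.json && python3 -m inch m.json 0
```

```text
clock: 2.8
tool_pos: [0.5123, -0.1355, 0.0184]
tcp_rot: [1.0, -0.025, 0.0, 0.0]
ft_force: [0.1, 0.0, 0.4]
width: 0.702
gripper_force: 0.0
clock: 3.8
tool_pos: [0.512, -0.1355, 0.0179]
tcp_rot: [1.0, -0.025, -0.0, 0.0]
ft_force: [-0.5, 0.4, 0.2]
width: 0.301
gripper_force: 0.0
clock: 4.8
tool_pos: [0.512, -0.1354, 0.0179]
tcp_rot: [1.0, -0.025, -0.0, -0.0]
ft_force: [-0.6, 0.3, -1.0]
width: 0.14
gripper_force: 30.0
```

```bash
echo '{"tx": [0, 0, 0, 0, 0, 0, 0, 0, 0, 0], "ty": [0, 0, 0, 0, 0, 0, 0, 0, 0, 0], "tz": [-0.001, -0.003, -0.006, -0.01, -0.014, -0.017, -0.019, -0.02, -0.02, -0.02], "rx": [0, 0, 0, 0, 0, 0, 0, 0, 0, 0], "ry": [0, 0, 0, 0, 0, 0, 0, 0, 0, 0], "rz": [0, 0, 0, 0, 0, 0, 0, 0, 0, 0]}' > m.json && python3 -m inch m.json
python3 - <<'E'
from h import *
a,b=pic("side"),pic("top")
c=lambda im,x,y:cv2.resize(im[y:y+75,x:x+100],(800,600),interpolation=cv2.INTER_CUBIC)
cv2.imwrite("pics/l1.png",np.clip(c(a,240,140)*1.4,0,255).astype(np.uint8)); print(arm.sense()["torque"],arm.sense()["ft_force"])
E
```

```text
clock: 5.8
tool_pos: [0.5119, -0.1354, 0.0378]
tcp_rot: [1.0, -0.025, -0.0, -0.0]
ft_force: [-0.8, 0.2, -1.6]
width: 0.144
gripper_force: 30.0
[0.02815596 0.10996114 0.04927231] [-0.29218761  0.32621894 -2.28782946]
```

View pics/l1.png

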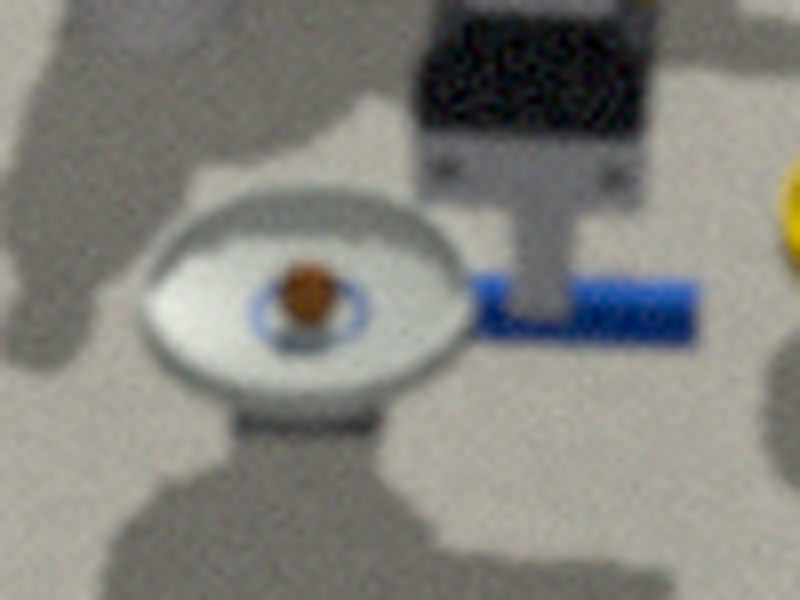

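The side crop shows the dish lifted, with the marble centred at ≈(278,177). The handle's slope looks a little changed, so I'll measure the pitch.

```bash
cat >> h.py <<'E'
def hang(im,box):
    """slope (deg) of the handle's top and bottom edges + line through all pixels, in the side picture"""
    b,g,r=[im[...,k].astype(float) for k in range(3)]; m=(b-r)
    x0,y0,x1,y1=box; o=[]
    for top in(1,0):
        P=[]
        for x in range(x0,x1):
            v=m[y0:y1,x]; i=np.nonzero(v>45)[0]
            if len(i)<3: continue
            k=i[0] if top else i[-1]; j=k-1 if top else k+1
            if not 0<=j<len(v): continue
            P.append((x,y0+k+(v[k]-45)/(v[k]-v[j])*(-1 if top else 1)))
        P=np.array(P); q=np.polyfit(P[:,0],P[:,1],1); o.append(np.degrees(np.arctan(q[0])))
    return np.round(o,2)
E
python3 - <<'E'
from h import *
print(hang(cv2.imread("pics/side0.png"),(314,170,325,200)),hang(cv2.imread("pics/side0.png"),(302,170,325,200)))
for k in range(2):
    a=pic("side"); print(hang(a,(314,165,325,195)))
E
```

```text
[4.03 2.76] [3.99 4.05]
[0.71 1.29]
[1.72 2.51]
```

```bash
python3 - <<'E'
from h import *
ims=[pic("side").astype(float) for _ in range(8)]
print(hang(np.mean(ims,0),(313,165,326,195)),hang(cv2.imread("pics/side0.png"),(313,170,326,200)))
b=pic("top"); d=b.astype(int); m=d[...,0]-d[...,2]>12; y,x=np.nonzero(m[190:235,310:350]); print("top ring?",x.min()+310,x.max()+310,y.min()+190,y.max()+190)
E
```

```text
[1.37 1.5 ] [4.08 1.36]
top ring? 322 339 204 217
```

The dish droops about 2.5°. I'll level it by tilting the tool +0.04 rad while lifting.

```bash
echo '{"tx": [0, 0, 0, 0, 0, 0, 0, 0, 0, 0], "ty": [0, 0, 0, 0, 0, 0, 0, 0, 0, 0], "tz": [-0.002, -0.006, -0.013, -0.023, -0.035, -0.047, -0.058, -0.067, -0.072, -0.074], "rx": [0, 0, 0, 0, 0, 0, 0, 0, 0, 0], "ry": [0.004, 0.008, 0.012, 0.016, 0.021, 0.026, 0.031, 0.036, 0.039, 0.04], "rz": [0, 0, 0, 0, 0, 0, 0, 0, 0, 0]}' > m.json && python3 -m inch m.json
echo '{"tx": [0, 0, -0.001, -0.002, -0.003, -0.005, -0.007, -0.009, -0.011, -0.013], "ty": [-0.001, -0.004, -0.009, -0.016, -0.025, -0.036, -0.049, -0.064, -0.081, -0.1], "tz": [0, 0, 0, 0, 0, 0, 0, 0, 0, 0], "rx": [0, 0, 0, 0, 0, 0, 0, 0, 0, 0], "ry": [0, 0, 0, 0, 0, 0, 0, 0, 0, 0], "rz": [0, 0, 0, 0, 0, 0, 0, 0, 0, 0]}' > m.json && python3 -m inch m.json
echo '{"tx": [-0.0155, -0.003, -0.006, -0.009, -0.012, -0.015, -0.017, -0.019, -0.02, -0.021], "ty": [-0.02, -0.04, -0.06, -0.08, -0.1, -0.118, -0.133, -0.145, -0.154, -0.1605], "tz": [0, 0, 0, 0, 0, 0, 0, 0, 0, 0], "rx": [0, 0, 0, 0, 0, 0, 0, 0, 0, 0], "ry": [0, 0, 0, 0, 0, 0, 0, 0, 0, 0], "rz": [0, 0, 0, 0, 0, 0, 0, 0, 0, 0]}' > m.json && python3 -m inch m.json | head -0
echo '{"tx": [0, 0, 0, 0, 0], "ty": [0, 0, 0, 0, 0], "tz": [0, 0, 0, 0, 0], "rx": [0, 0, 0, 0, 0], "ry": [0, 0, 0, 0, 0], "rz": [0, 0, 0, 0, 0]}' > m.json && python3 -m inch m.json
python3 - <<'E'
from h import *
a=np.mean([pic("side").astype(float) for _ in range(6)],0).astype(np.uint8); b=np.mean([pic("top").astype(float) for _ in range(4)],0).astype(np.uint8)
cv2.imwrite("pics/sA.png",a); cv2.imwrite("pics/tA.png",b)
c=lambda im,x,y:cv2.resize(im[y:y+150,x:x+100],(400,600),interpolation=cv2.INTER_CUBIC)
cv2.imwrite("pics/m1.png",np.clip(np.hstack([c(a,235,160),c(b,160,140)])*1.4,0,255).astype(np.uint8)); print(arm.sense()["torque"],arm.sense()["ft_force"])
E
```

```text
clock: 7.45
tool_pos: [0.5121, -0.1355, 0.1125]
tcp_rot: [0.999, -0.025, 0.02, 0.001]
ft_force: [0.2, 0.4, -2.7]
width: 0.145
gripper_force: 30.0
clock: 8.45
tool_pos: [0.5037, -0.0335, 0.1114]
tcp_rot: [0.999, -0.025, 0.02, 0.0]
ft_force: [-0.0, -0.7, -2.2]
width: 0.143
gripper_force: 30.0
clock: 9.95
tool_pos: [0.491, 0.1261, 0.1105]
tcp_rot: [0.999, -0.025, 0.02, 0.001]
ft_force: [0.1, 0.2, -1.7]
width: 0.143
gripper_force: 30.0
[ 0.02251929  0.15637232 -0.03394287] [-0.30332835 -0.72010029 -2.04186969]Exception ignored on flushing sys.stdout:
BrokenPipeError: [Errno 32] Broken pipe
```

View pics/m1.png

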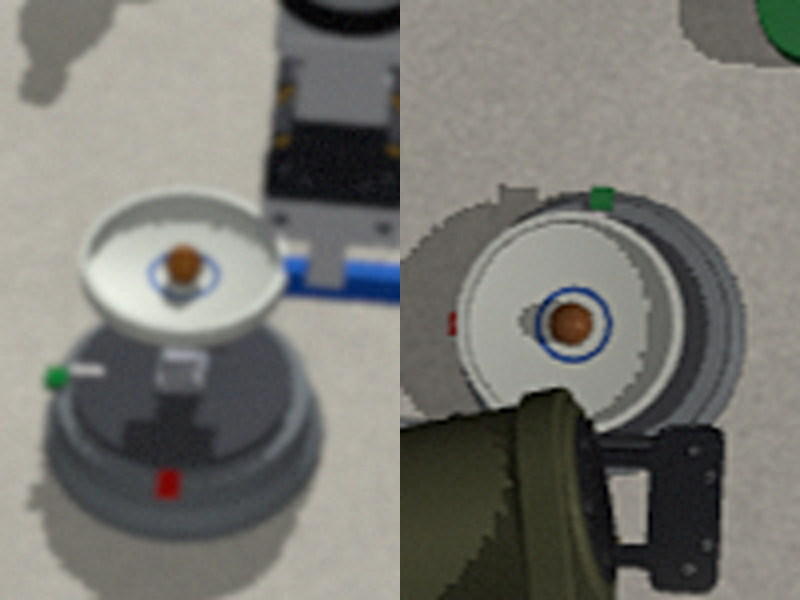

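The top crop shows the dish over the turntable: ring ≈(303,221)→full picture (203,221), marble centred. The side crop shows it above the shaft, with the ring ≈(281,228). Next I'll measure the offset and level.

```bash
cat >> h.py <<'E'
def proj(n,P):
    R,t,f,cx,cy=cam(n); q=R@np.asarray(P)+t; return np.array([f*q[0]/q[2]+cx,f*q[1]/q[2]+cy])
def ring(im,box,th=12):
    x0,y0,x1,y1=box; d=im.astype(int); y,x=np.nonzero((d[...,0]-d[...,2]>th)[y0:y1,x0:x1]); p=np.c_[x+x0,y+y0].astype(np.float32)
    return cv2.fitEllipse(cv2.convexHull(p)),(p.min(0)+p.max(0))/2
def pslope(n,dish,yaw,pitch,a,b,zz):
    """predicted picture slope of handle edge at height zz from r=a to b; pitch>0: handle end up"""
    u=np.array([-np.cos(yaw)*np.cos(pitch),-np.sin(yaw)*np.cos(pitch),np.sin(pitch)]); d=np.array(dish)+[0,0,zz]
    w=np.array([-np.sin(yaw),np.cos(yaw),0])*.007
    p,q=proj(n,d+w+a*u),proj(n,d+w+b*u); return np.degrees(np.arctan2(q[1]-p[1],q[0]-p[0]))
E
python3 - <<'E'
from h import *
np.set_printoptions(precision=4,suppress=True)
a,b=cv2.imread("pics/sA.png"),cv2.imread("pics/tA.png")
rs=ring(a,(268,216,294,238)); rt=ring(b,(190,208,218,234)); print(rs,rt); print("dish ring",tri(rs[0][0],rt[0][0]),tri(rs[1],rt[1]))
for z in(.12,.125,.13): print(z,plane("top",rt[0][0],z))
print("pred0",[pslope("side",(.5875,-.14,0),-.049,0,.08,.126,z) for z in(.046,.026)])
for p in(0,.0436): print("predA",p,[pslope("side",(.5665,.122,.094),-.049,p,.09,.126,z) for z in(.046,.026)])
print("prelift",[pslope("side",(.5875,-.14,.02),-.049,0,.09,.126,z) for z in(.046,.026)])
print("measA",hang(a,(322,215,345,250)),hang(a,(305,215,316,250)))
m=blobs(b,(5,100,40),(25,255,255),(190,208,218,234),5); print("marble top",cen(m[0]))
E
```

```text
(((280.556396484375, 228.2966766357422), (12.276025772094727, 18.232419967651367), 91.43665313720703), array([280.5, 229. ], dtype=float32)) (((202.92105102539062, 220.6698760986328), (18.81632423400879, 19.567094802856445), 6.696319580078125), array([203. , 220.5], dtype=float32))
dish ring (array([0.5656, 0.1214, 0.1246]), np.float64(0.0018799999328064118)) (array([0.5659, 0.1216, 0.1226]), np.float64(0.00157866981182502))
0.12 [0.5649 0.1221 0.12  ]
0.125 [0.5647 0.1213 0.125 ]
0.13 [0.5644 0.1205 0.13  ]
pred0 [np.float64(2.9586812558078512), np.float64(3.0178610084363986)]
predA 0 [np.float64(3.3991199137953765), np.float64(3.4661774332352584)]
predA 0.0436 [np.float64(1.5930165591091128), np.float64(1.6813936209203915)]
prelift [np.float64(2.898343687360719), np.float64(2.9586812558078477)]
measA [ 4.63 -1.15] [ 2.75 40.19]
marble top [202.8184 220.4851]
```

```bash
python3 - <<'E'
from h import *
a=cv2.imread("pics/sA.png"); s0=cv2.imread("pics/side0.png")
def sl(im,x0,x1,y0,y1):
    m=(im[...,0].astype(float)-im[...,2])[y0:y1]; xs=np.arange(x0,x1); T=[];B=[]
    for x in xs:
        v=m[:,x]; i=np.nonzero(v>35)[0]; k,l=i[0],i[-1]
        T.append(y0+k-(v[k]-35)/(v[k]-v[k-1]+1e-9)); B.append(y0+l+(v[l]-35)/(v[l]-v[l+1]+1e-9))
    return [round(float(np.degrees(np.arctan(np.polyfit(xs,e,1)[0]))),2) for e in(T,B)],np.round(T,1),np.round(B,1)
print(sl(s0,303,326,172,198)); print(sl(a,322,338,215,245))
m=(a[...,0].astype(int)-a[...,2])[222:240,300:350]; print((m>35).astype(int))
E
```

```text
([4.01, 3.84], array([180.2, 180.2, 180.3, 180.4, 180.4, 180.5, 180.6, 180.6, 180.6,
       180.7, 180.8, 180.9, 181. , 181.1, 181.1, 181.2, 181.3, 181.4,
       181.4, 181.5, 181.5, 181.5, 181.7]), array([187.7, 187.9, 188.1, 188. , 188.1, 188.2, 188.2, 188.2, 188.4,
       188.5, 188.6, 188.5, 188.8, 188.8, 188.9, 188.9, 189.1, 189.2,
       189.1, 189.2, 189.2, 189.2, 189. ]))
([4.27, 4.78], array([224.6, 224.6, 224.6, 224.7, 224.8, 224.9, 225. , 225.1, 225.2,
       225.2, 225.3, 225.4, 225.5, 225.5, 225.6, 225.6]), array([234.2, 234.2, 234.2, 234.3, 234.3, 234.4, 234.5, 234.5, 234.6,
       234.8, 235. , 235. , 235.2, 235.2, 235.2, 235.3]))
[[0 0 0 0 0 0 0 0 0 0 0 0 0 0 0 0 0 0 0 0 0 0 0 0 0 0 0 0 0 0 0 0 0 0 0 0
  0 0 0 0 0 0 0 0 0 0 0 0 0 0]
 [0 0 0 0 0 0 0 0 0 0 0 0 0 0 0 0 0 0 0 0 0 0 0 0 0 0 0 0 0 0 0 0 0 0 0 0
  0 0 0 0 0 0 0 0 0 0 0 0 0 0]
 [0 0 0 0 0 0 1 1 1 1 1 0 0 0 0 0 0 0 0 0 0 0 0 0 0 0 0 0 0 0 0 0 0 0 0 0
  0 0 0 0 0 0 0 0 0 0 0 0 0 0]
 [0 0 0 0 0 0 1 1 1 1 1 1 0 0 0 0 0 0 0 0 0 0 1 1 1 1 1 1 0 0 0 0 0 0 0 0
  0 0 0 0 0 0 0 0 0 0 0 0 0 0]
 [0 0 0 0 0 0 1 1 1 1 1 1 
[... 744 characters left out ...]
 1 1 1 1 1 1 1 1 1 1 1 1 1 1 1 1 1 1 1
  1 1 1 0 0 0 0 0 0 0 0 0 0 0]
 [0 0 0 0 0 0 0 0 0 0 0 0 0 0 0 0 0 0 0 0 1 1 1 1 1 1 1 1 1 1 1 1 1 1 1 1
  1 1 1 0 0 0 0 0 0 0 0 0 0 0]
 [0 0 0 0 0 0 0 0 0 0 0 0 0 0 0 0 0 0 0 0 0 0 0 0 0 0 0 0 0 0 0 0 0 0 1 1
  1 1 0 0 0 0 0 0 0 0 0 0 0 0]
 [0 0 0 0 0 0 0 0 0 0 0 0 0 0 0 0 0 0 0 0 0 0 0 0 0 0 0 0 0 0 0 0 0 0 0 0
  0 0 0 0 0 0 0 0 0 0 0 0 0 0]
 [0 0 0 0 0 0 0 0 0 0 0 0 0 0 0 0 0 0 0 0 0 0 0 0 0 0 0 0 0 0 0 0 0 0 0 0
  0 0 0 0 0 0 0 0 0 0 0 0 0 0]
 [0 0 0 0 0 0 0 0 0 0 0 0 0 0 0 0 0 0 0 0 0 0 0 0 0 0 0 0 0 0 0 0 0 0 0 0
  0 0 0 0 0 0 0 0 0 0 0 0 0 0]
 [0 0 0 0 0 0 0 0 0 0 0 0 0 0 0 0 0 0 0 0 0 0 0 0 0 0 0 0 0 0 0 0 0 0 0 0
  0 0 0 0 0 0 0 0 0 0 0 0 0 0]]
```

Level as predicted (slope 4.5° against an expected 4.4°). The remaining offset is about +1 mm in x and y. Lowering.

```bash
echo '{"tx": [0, 0, 0, 0, 0, 0, 0, -0.0002, -0.0002, -0.0003], "ty": [0, 0, -0.0003, -0.0006, -0.0008, -0.0008, -0.0008, -0.0008, -0.0008, -0.0008], "tz": [0.001, 0.004, 0.008, 0.013, 0.018, 0.022, 0.025, 0.027, 0.028, 0.028], "rx": [0, 0, 0, 0, 0, 0, 0, 0, 0, 0], "ry": [0, 0, 0, 0, 0, 0, 0, 0, 0, 0], "rz": [0, 0, 0, 0, 0, 0, 0, 0, 0, 0]}' > m.json && python3 -m inch m.json
echo '{"tx": [0, 0, -0.0001, -0.0001, -0.0002, -0.0002], "ty": [0, 0, 0, 0, 0, 0], "tz": [0.001, 0.002, 0.003, 0.004, 0.005, 0.005], "rx": [0, 0, 0, 0, 0, 0], "ry": [0, 0, 0, 0, 0, 0], "rz": [0, 0, 0, 0, 0, 0]}' > m.json && python3 -m inch m.json
python3 - <<'E'
from h import *
a=np.mean([pic("side").astype(float) for _ in range(4)],0).astype(np.uint8); b=np.mean([pic("top").astype(float) for _ in range(3)],0).astype(np.uint8)
c=lambda im,x,y:cv2.resize(im[y:y+75,x:x+100],(400,300),interpolation=cv2.INTER_CUBIC)
cv2.imwrite("pics/d1.png",np.clip(np.hstack([c(a,235,210),c(b,160,184)])*1.4,0,255).astype(np.uint8))
rt=ring(b,(192,208,220,236)); print(rt); print(plane("top",rt[0][0],.091)); print(arm.sense()["torque"],arm.sense()["ft_force"])
E
```

```text
clock: 11.45
tool_pos: [0.4918, 0.1272, 0.0825]
tcp_rot: [0.999, -0.025, 0.02, 0.0]
ft_force: [0.0, 0.3, -2.2]
width: 0.145
gripper_force: 30.0
clock: 12.05
tool_pos: [0.4917, 0.1272, 0.0774]
tcp_rot: [0.999, -0.025, 0.02, 0.0]
ft_force: [1.0, -0.0, -1.8]
width: 0.142
gripper_force: 30.0
(((204.99331665039062, 221.1728515625), (18.36301612854004, 18.656143188476562), 4.088868141174316), array([205., 221.], dtype=float32))
[0.5655625  0.12246749 0.091     ]
[0.09512126 0.14484356 0.02031944] [ 0.29698772 -0.07649044 -1.48000427]
```

View pics/d1.png

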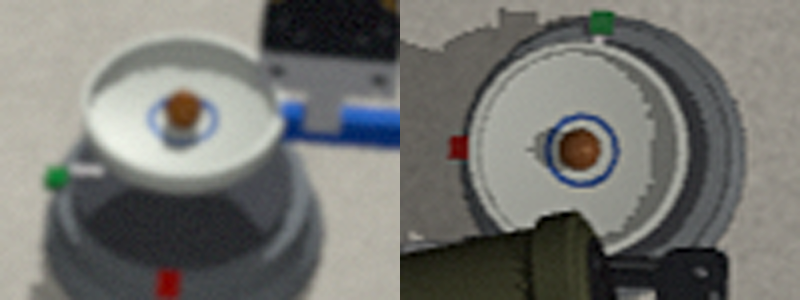

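The crop shows the dish centred over the shaft, with the marble mid-ring at top ≈(205,221). The socket is already below the shaft top with no side force. Lowering the rest.

```bash
echo '{"tx": [0, 0, 0, 0, 0, 0, 0, 0], "ty": [0, 0, 0, 0, 0, 0, 0, 0], "tz": [0.0015, 0.003, 0.0045, 0.006, 0.0075, 0.0085, 0.0095, 0.0095], "rx": [0, 0, 0, 0, 0, 0, 0, 0], "ry": [0, 0, 0, 0, 0, 0, 0, 0], "rz": [0, 0, 0, 0, 0, 0, 0, 0]}' > m.json && python3 -m inch m.json
echo '{"tx": [0, 0, 0, 0], "ty": [0, 0, 0, 0], "tz": [0.0005, 0.001, 0.0015, 0.0015], "rx": [0, 0, 0, 0], "ry": [0, 0, 0, 0], "rz": [0, 0, 0, 0]}' > m.json && python3 -m inch m.json
echo '{"tx": [0, 0, 0], "ty": [0, 0, 0], "tz": [0.0005, 0.001, 0.001], "rx": [0, 0, 0], "ry": [0, 0, 0], "rz": [0, 0, 0]}' > m.json && python3 -m inch m.json
python3 - <<'E'
from h import *
s=arm.sense();print(s["torque"],s["ft_force"],s["tool_pos"])
a=np.mean([pic("side").astype(float) for _ in range(4)],0).astype(np.uint8); b=np.mean([pic("top").astype(float) for _ in range(3)],0).astype(np.uint8); cv2.imwrite("pics/sB.png",a); cv2.imwrite("pics/tB.png",b)
rs=ring(a,(268,230,294,250)); rt=ring(b,(194,208,222,236)); print(rs,rt,tri(rs[0][0],rt[0][0])); print(plane("top",rt[0][0],.079))
E
```

```text
clock: 13.2
tool_pos: [0.4922, 0.1272, 0.0679]
tcp_rot: [0.999, -0.025, 0.02, 0.0]
ft_force: [0.8, 1.5, -3.0]
width: 0.145
gripper_force: 30.0
clock: 13.6
tool_pos: [0.4922, 0.1271, 0.0665]
tcp_rot: [0.999, -0.025, 0.02, 0.0]
ft_force: [1.1, 0.9, -2.0]
width: 0.142
gripper_force: 30.0
clock: 13.9
tool_pos: [0.4922, 0.1272, 0.0655]
tcp_rot: [0.999, -0.025, 0.02, 0.0]
ft_force: [0.4, 0.8, -1.6]
width: 0.143
gripper_force: 30.0
[ 3.69692849e-01 -1.92931305e-04  4.78926970e-02] [ 0.42953078  0.76063778 -1.56084369] [0.49224269 0.12716953 0.06547706]
(((280.054443359375, 243.14700317382812), (12.734116554260254, 18.158260345458984), 89.89913177490234), array([280. , 243.5], dtype=float32)) (((205.51968383789062, 221.25433349609375), (17.744226455688477, 18.431442260742188), 13.220972061157227), array([205.5, 221. ], dtype=float32)) (array([0.56716642, 0.1230052 , 0.08061344]), np.float64(0.0023789860456347616))
[0.56606588 0.12322552 0.079     ]
```

```bash
echo '{"tx": [0, 0, 0], "ty": [0, 0, 0], "tz": [0.0005, 0.001, 0.001], "rx": [0, 0, 0], "ry": [0, 0, 0], "rz": [0, 0, 0]}' > m.json && python3 -m inch m.json
echo '{"tx": [0, 0, 0], "ty": [0, 0, 0], "tz": [0.0005, 0.001, 0.001], "rx": [0, 0, 0], "ry": [0, 0, 0], "rz": [0, 0, 0]}' > m.json && python3 -m inch m.json
python3 - <<'E'
from h import *
s=arm.sense();print(s["torque"],s["ft_force"],s["tool_pos"])
a=np.mean([pic("side").astype(float) for _ in range(4)],0).astype(np.uint8); b=np.mean([pic("top").astype(float) for _ in range(3)],0).astype(np.uint8); cv2.imwrite("pics/sC.png",a); cv2.imwrite("pics/tC.png",b)
rs=ring(a,(268,230,294,250)); rt=ring(b,(194,208,222,236)); print(rs[0],rt[0],tri(rs[0][0],rt[0][0]))
m=(a[...,0].astype(float)-a[...,2])
def sl(x0,x1,y0,y1):
    T=[];B=[];xs=np.arange(x0,x1)
    for x in xs:
        v=m[y0:y1,x]; i=np.nonzero(v>35)[0]; k,l=i[0],i[-1]
        T.append(y0+k-(v[k]-35)/(v[k]-v[k-1])); B.append(y0+l+(v[l]-35)/(v[l]-v[l+1]))
    return [np.degrees(np.arctan(np.polyfit(xs,e,1)[0])) for e in(T,B)]
print(sl(323,337,225,262), [pslope("side",(.5665,.122,.048),-.049,0,.09,.126,z) for z in(.046,.026)])
c=lambda im,x,y:cv2.resize(im[y:y+75,x:x+100],(400,300),interpolation=cv2.INTER_CUBIC)
cv2.imwrite("pics/d2.png",np.clip(np.hstack([c(a,235,225),c(b,160,184)])*1.4,0,255).astype(np.uint8))
E
```

```text
clock: 14.55
tool_pos: [0.4922, 0.1272, 0.0645]
tcp_rot: [0.999, -0.025, 0.02, 0.0]
ft_force: [-0.6, 1.1, -0.1]
width: 0.146
gripper_force: 30.0
clock: 14.85
tool_pos: [0.492, 0.1272, 0.0637]
tcp_rot: [1.0, -0.025, 0.02, 0.0]
ft_force: [-4.4, 1.3, 4.5]
width: 0.144
gripper_force: 30.0
[0.36530096 0.91849186 0.08724114] [-4.38432804  1.29619606  4.46496364] [0.49204428 0.12721449 0.06365236]
((280.34033203125, 243.43788146972656), (12.347084999084473, 18.465883255004883), 91.0595474243164) ((205.55111694335938, 221.35252380371094), (17.746665954589844, 18.609663009643555), 4.755948543548584) (array([0.56677892, 0.12305875, 0.07978779]), np.float64(0.001920648774394314))
[np.float64(5.2981088008881), np.float64(4.215293444719565)] [np.float64(3.5510378145661714), np.float64(3.6146015627743657)]
```

View pics/d2.png

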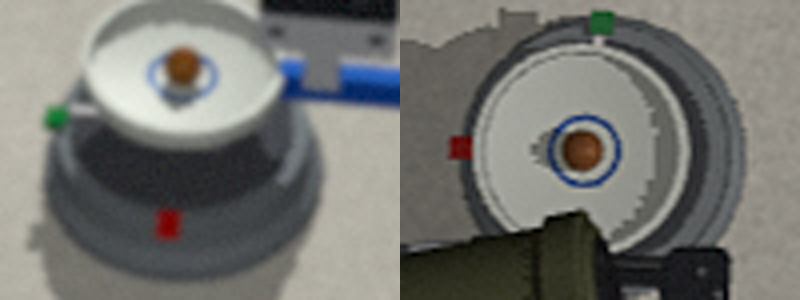

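The ring is at z≈0.080, so the dish underside is at ≈0.049: home. Contact force is ~6 N, it is level, the marble is centred and the pointer is at green. Next I'll compute rows for turning about the shaft axis.

```bash
python3 - <<'E'
from h import *
np.set_printoptions(precision=4,suppress=True)
s=arm.sense(); R=Rn.from_quat(s["tcp_rot"]); p=s["tool_pos"]; c=np.array([.5665,.1227,p[2]])
print(R.inv().apply(c-p),R.inv().apply([0,0,1]),s["joints"])
for k in range(1,11):
    f=.04*k; q=Rn.from_rotvec([0,0,f]); print(np.round(R.inv().apply(q.apply(p-c)+c-p),4),np.round((R.inv()*q*R).as_rotvec(),4))
E
```

```text
[0.0745 0.0008 0.0029] [ 0.0395  0.     -0.9992] [ 0.1862  0.3228  1.7937 -0.0111  0.9867  1.8121]
[0.    0.003 0.   ] [ 0.0016  0.     -0.04  ]
[0.0002 0.006  0.    ] [ 0.0032  0.     -0.0799]
[0.0004 0.0089 0.    ] [ 0.0047  0.     -0.1199]
[0.0008 0.0119 0.    ] [ 0.0063  0.     -0.1599]
[0.0013 0.0148 0.0001] [ 0.0079  0.     -0.1998]
[0.0019 0.0177 0.0001] [ 0.0095  0.     -0.2398]
[0.0027 0.0206 0.0001] [ 0.0111  0.     -0.2798]
[0.0035 0.0235 0.0001] [ 0.0126  0.     -0.3198]
[0.0045 0.0263 0.0002] [ 0.0142  0.     -0.3597]
[0.0056 0.0291 0.0002] [ 0.0158  0.     -0.3997]
```

```bash
echo '{"tx": [0, 0, 0.0002, 0.0004, 0.0008, 0.0013, 0.0019, 0.0027, 0.0035, 0.0035], "ty": [0.001, 0.003, 0.006, 0.0089, 0.0119, 0.0148, 0.0177, 0.0206, 0.0235, 0.0235], "tz": [0, 0, 0, 0, 0, 0.0001, 0.0001, 0.0001, 0.0001, 0.0001], "rx": [0.0005, 0.0016, 0.0032, 0.0047, 0.0063, 0.0079, 0.0095, 0.0111, 0.0126, 0.0126], "ry": [0, 0, 0, 0, 0, 0, 0, 0, 0, 0], "rz": [-0.013, -0.04, -0.08, -0.12, -0.16, -0.2, -0.24, -0.28, -0.32, -0.32]}' > m.json && python3 -m inch m.json
python3 - <<'E'
from h import *
np.set_printoptions(precision=4,suppress=True)
s=arm.sense(); print(s["torque"],s["ft_force"]); R=Rn.from_quat(s["tcp_rot"]);print("in tool axes",R.inv().apply(s["ft_force"]))
a=np.mean([pic("side").astype(float) for _ in range(3)],0).astype(np.uint8); b=np.mean([pic("top").astype(float) for _ in range(2)],0).astype(np.uint8)
rs=ring(a,(268,230,294,252)); rt=ring(b,(194,208,222,236)); print(rs[0],rt[0],tri(rs[0][0],rt[0][0])); print("marble",cen(blobs(b,(5,100,40),(25,255,255),(190,208,222,236),5)[0]))
E
```

```text
clock: 16.2
tool_pos: [0.4949, 0.1033, 0.0637]
tcp_rot: [0.991, 0.135, 0.02, -0.003]
ft_force: [-0.3, 2.3, 0.3]
width: 0.145
gripper_force: 30.1
[0.5331 0.0862 0.1416] [-0.2962  2.3193  0.276 ]
in tool axes [ 0.3473 -2.3137 -0.2626]
((280.34063720703125, 243.45635986328125), (12.544245719909668, 18.285625457763672), 91.10149383544922) ((205.50436401367188, 221.4002685546875), (17.8189640045166, 18.63681411743164), 11.236369132995605) (array([0.5667, 0.1232, 0.0798]), np.float64(0.0020151137765866316))
marble [205.4455 221.2308]
```

Forces are low and the dish is still home. Continuing the turn.

```bash
echo '{"tx": [0, 0.0002, 0.0004, 0.0008, 0.0013, 0.0019, 0.0027, 0.0035, 0.0045, 0.0056], "ty": [0.003, 0.006, 0.0089, 0.0119, 0.0148, 0.0177, 0.0206, 0.0235, 0.0263, 0.0291], "tz": [0, 0, 0, 0, 0.0001, 0.0001, 0.0001, 0.0001, 0.0002, 0.0002], "rx": [0.0016, 0.0032, 0.0047, 0.0063, 0.0079, 0.0095, 0.0111, 0.0126, 0.0142, 0.0158], "ry": [0, 0, 0, 0, 0, 0, 0, 0, 0, 0], "rz": [-0.04, -0.08, -0.12, -0.16, -0.2, -0.24, -0.28, -0.32, -0.36, -0.4]}' > m.json && python3 -m inch m.json
echo '{"tx": [0, 0.0002, 0.0004, 0.0008, 0.0013, 0.0019, 0.0027, 0.0035, 0.0045, 0.0045], "ty": [0.003, 0.006, 0.0089, 0.0119, 0.0148, 0.0177, 0.0206, 0.0235, 0.0263, 0.0263], "tz": [0, 0, 0, 0, 0.0001, 0.0001, 0.0001, 0.0001, 0.0002, 0.0002], "rx": [0.0016, 0.0032, 0.0047, 0.0063, 0.0079, 0.0095, 0.0111, 0.0126, 0.0142, 0.0142], "ry": [0, 0, 0, 0, 0, 0, 0, 0, 0, 0], "rz": [-0.04, -0.08, -0.12, -0.16, -0.2, -0.24, -0.28, -0.32, -0.36, -0.36]}' > m.json && python3 -m inch m.json
python3 - <<'E'
from h import *
np.set_printoptions(precision=4,suppress=True)
s=arm.sense(); print(s["torque"],s["ft_force"],s["joints"]); R=Rn.from_quat(s["tcp_rot"]);print("in tool axes",R.inv().apply(s["ft_force"]))
a=np.mean([pic("side").astype(float) for _ in range(3)],0).astype(np.uint8); b=np.mean([pic("top").astype(float) for _ in range(2)],0).astype(np.uint8)
rs=ring(a,(268,230,294,252)); rt=ring(b,(194,208,222,236)); print(rs[0],rt[0],tri(rs[0][0],rt[0][0])); print("marble",cen(blobs(b,(5,100,40),(25,255,255),(190,208,222,236),5)[0]))
E
```

```text
clock: 17.45
tool_pos: [0.5082, 0.0772, 0.0636]
tcp_rot: [0.944, 0.33, 0.019, -0.006]
ft_force: [1.9, 3.6, -2.0]
width: 0.14
gripper_force: 30.0
clock: 18.45
tool_pos: [0.5282, 0.0596, 0.0635]
tcp_rot: [0.87, 0.493, 0.018, -0.01]
ft_force: [2.1, 6.9, -2.4]
width: 0.143
gripper_force: 30.0
[ 1.1325 -0.5682 -0.0141] [ 2.1031  6.933  -2.4191] [0.0247 0.3769 1.7185 0.04   1.0241 0.5428]
in tool axes [ 6.9258 -1.7523  2.7028]
((280.1759948730469, 243.24078369140625), (12.0628662109375, 18.10002326965332), 89.38489532470703) ((206.5724334716797, 216.06211853027344), (8.03833293914795, 13.258727073669434), 95.25933837890625) (array([0.5726, 0.1211, 0.0787]), np.float64(0.008660782372546291))Traceback (most recent call last):
  File "<stdin>", line 5, in <module>
IndexError: list index out of range
```

```bash
echo '{"tx": [0.0003, 0.0008, 0.0012, 0.0016, 0.0021, 0.0027, 0.0035, 0.0043, 0.0053, 0.0064], "ty": [0.003, 0.006, 0.0089, 0.0119, 0.0148, 0.0177, 0.0206, 0.0235, 0.0263, 0.0291], "tz": [0, 0, 0, 0, 0.0001, 0.0001, 0.0001, 0.0001, 0.0002, 0.0002], "rx": [0.0016, 0.0032, 0.0047, 0.0063, 0.0079, 0.0095, 0.0111, 0.0126, 0.0142, 0.0158], "ry": [0, 0, 0, 0, 0, 0, 0, 0, 0, 0], "rz": [-0.04, -0.08, -0.12, -0.16, -0.2, -0.24, -0.28, -0.32, -0.36, -0.4]}' > m.json && python3 -m inch m.json
echo '{"tx": [0, 0.0002, 0.0003, 0.0003, 0.0003], "ty": [0.003, 0.005, 0.0075, 0.0075, 0.0075], "tz": [0, 0, 0, 0, 0], "rx": [0.0016, 0.0027, 0.004, 0.004, 0.004], "ry": [0, 0, 0, 0, 0], "rz": [-0.04, -0.067, -0.1, -0.1, -0.1]}' > m.json && python3 -m inch m.json
python3 - <<'E'
from h import *
np.set_printoptions(precision=4,suppress=True)
s=arm.sense(); print(s["torque"],s["ft_force"],s["joints"]); R=Rn.from_quat(s["tcp_rot"]);print("in tool axes",R.inv().apply(s["ft_force"]))
a=np.mean([pic("side").astype(float) for _ in range(3)],0).astype(np.uint8); b=np.mean([pic("top").astype(float) for _ in range(2)],0).astype(np.uint8)
cv2.imwrite("pics/sE.png",a); cv2.imwrite("pics/tE.png",b)
c=lambda im,x,y:cv2.resize(im[y:y+75,x:x+100],(400,300),interpolation=cv2.INTER_CUBIC)
cv2.imwrite("pics/e1.png",np.clip(np.hstack([c(a,235,225),c(b,160,184)])*1.4,0,255).astype(np.uint8))
E
```

```text
clock: 19.7
tool_pos: [0.5561, 0.0498, 0.0635]
tcp_rot: [0.754, 0.657, 0.015, -0.013]
ft_force: [0.0, 1.6, 0.3]
width: 0.146
gripper_force: 30.0
clock: 20.2
tool_pos: [0.5634, 0.0491, 0.0636]
tcp_rot: [0.721, 0.693, 0.014, -0.014]
ft_force: [1.4, 2.6, -0.4]
width: 0.143
gripper_force: 30.1
[ 0.4376 -0.1182 -0.0862] [ 1.3582  2.6268 -0.4252] [0.0016 0.4558 1.6028 0.0447 1.0814 0.0206]
in tool axes [2.6601 1.2521 0.5311]
```

View pics/e1.png

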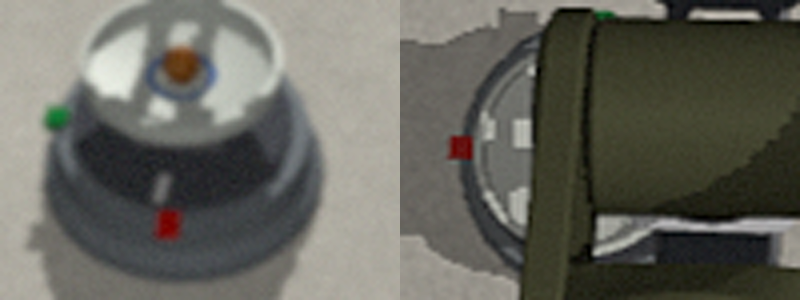

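The side crop shows the white pointer at ≈(275.5,271.5), nearly at the red mark (277,281), with the marble centred at ≈(280,241). Next: its angle.

```bash
python3 - <<'E'
from h import *
a=cv2.imread("pics/sE.png"); s0=cv2.imread("pics/side0.png"); H=lambda im:cv2.cvtColor(im,cv2.COLOR_BGR2GRAY).astype(float)
def ptr(im,b):
    x0,y0,x1,y1=b; g=H(im)[y0:y1,x0:x1]; w=np.clip(g-np.median(g)-18,0,None); yy,xx=np.mgrid[y0:y1,x0:x1]; return (w*xx).sum()/w.sum(),(w*yy).sum()/w.sum()
p=ptr(a,(268,264,285,276)); q=ptr(s0,(251,249,262,257)); print(p,q,H(a)[264:277,268:284].astype(int))
P,Q=plane("side",p,.049),plane("side",q,.049); print(P,Q)
for c in((.5665,.1227),(.5670,.1222),(.566,.1232)):
    f=lambda X:np.arctan2(X[1]-c[1],X[0]-c[0]); print("joint",f(P)-f(Q), np.linalg.norm(P[:2]-c),np.linalg.norm(Q[:2]-c), f(plane("side",(277,280.1),.04))-f(plane("side",(248.9,254),.04)))
E
```

```text
(np.float64(274.93224299065423), np.float64(271.7266355140187)) (np.float64(255.39113680154142), np.float64(251.68593448940268)) [[29 24 28 28 32 31 30 27 27 33 21 28 29 30 27 27]
 [24 22 29 26 25 24 26 34 26 28 27 29 28 28 26 28]
 [29 29 26 22 23 32 27 26 24 27 27 26 34 29 25 30]
 [32 26 29 32 24 28 31 34 34 30 30 27 26 26 26 27]
 [25 29 28 28 27 25 41 49 51 42 32 25 27 31 29 32]
 [26 31 26 23 27 38 51 65 66 55 38 27 24 30 28 31]
 [30 29 30 26 31 39 60 74 73 55 37 28 28 29 27 29]
 [26 26 29 31 30 47 64 75 68 49 31 28 30 28 26 25]
 [28 30 29 26 34 48 71 77 64 42 33 28 31 24 27 28]
 [26 27 25 30 40 55 73 72 59 38 30 27 29 31 24 28]
 [32 31 26 34 37 60 72 68 53 36 29 26 24 29 31 29]
 [40 32 30 30 39 50 58 56 41 34 30 34 30 27 28 27]
 [43 43 40 37 38 40 43 42 32 33 30 32 31 30 34 35]]
[0.57695855 0.17857215 0.049     ] [0.6244675  0.12098167 0.049     ]
joint 1.415384887786787 0.056842572482756704 0.05799296701334527 1.5312373830008796
joint 1.4171402324294862 0.05724501409316702 0.05748041740389536 1.5320058187475663
joint 1.4133368724880064 0.05644611992323309 0.058509572388591946 1.5302799165689864
```

The pointer reads about 1.42–1.45 rad, so turn 0.13 rad more.

```bash
echo '{"tx": [0, 0.0002, 0.0004, 0.0006, 0.0007, 0.0007, 0.0007, 0.0007], "ty": [0.0015, 0.0037, 0.006, 0.008, 0.0097, 0.0097, 0.0097, 0.0097], "tz": [0, 0, 0, 0, 0, 0, 0, 0], "rx": [0.0008, 0.002, 0.0032, 0.0043, 0.0051, 0.0051, 0.0051, 0.0051], "ry": [0, 0, 0, 0, 0, 0, 0, 0], "rz": [-0.02, -0.05, -0.08, -0.107, -0.13, -0.13, -0.13, -0.13]}' > m.json && python3 -m inch m.json
python3 - <<'E'
from h import *
np.set_printoptions(precision=4,suppress=True)
s=arm.sense(); R=Rn.from_quat(s["tcp_rot"]);print("in tool axes",R.inv().apply(s["ft_force"]))
a=np.mean([pic("side").astype(float) for _ in range(4)],0).astype(np.uint8); cv2.imwrite("pics/sF.png",a)
g=cv2.cvtColor(a,cv2.COLOR_BGR2GRAY).astype(float)
x0,y0,x1,y1=268,264,287,276; g=g[y0:y1,x0:x1]; w=np.clip(g-np.median(g)-18,0,None); yy,xx=np.mgrid[y0:y1,x0:x1]; p=(w*xx).sum()/w.sum(),(w*yy).sum()/w.sum()
P=plane("side",p,.049); Q=[.62447,.12098]; c=(.5667,.1225); f=lambda X:np.arctan2(X[1]-c[1],X[0]-c[0]); print(p,P,"joint",f(P)-f(Q))
rs=ring(a,(268,230,294,252),8); print("ring",rs,"marble",cen(blobs(a,(5,100,40),(25,255,255),(268,228,294,252),5)[0]),plane("side",rs[0][0],.079))
cv2.imwrite("pics/f1.png",np.clip(cv2.resize(a[222:297,235:335],(800,600),interpolation=cv2.INTER_CUBIC)*1.4,0,255).astype(np.uint8))
E
```

```text
clock: 21.25
tool_pos: [0.5732, 0.0493, 0.0637]
tcp_rot: [0.674, 0.738, 0.013, -0.014]
ft_force: [1.0, 1.4, -1.1]
width: 0.144
gripper_force: 30.1
in tool axes [1.2356 1.1301 1.1753]
(np.float64(278.0818414322251), np.float64(272.2506393861893)) [0.5701 0.1798 0.049 ] joint 1.5383365903370272
ring (((279.6261901855469, 243.51890563964844), (12.279685974121094, 19.201751708984375), 90.02425384521484), array([279.5, 244. ], dtype=float32)) marble [279.9177 240.8225] [0.5694 0.1226 0.079 ]
```

View pics/f1.png

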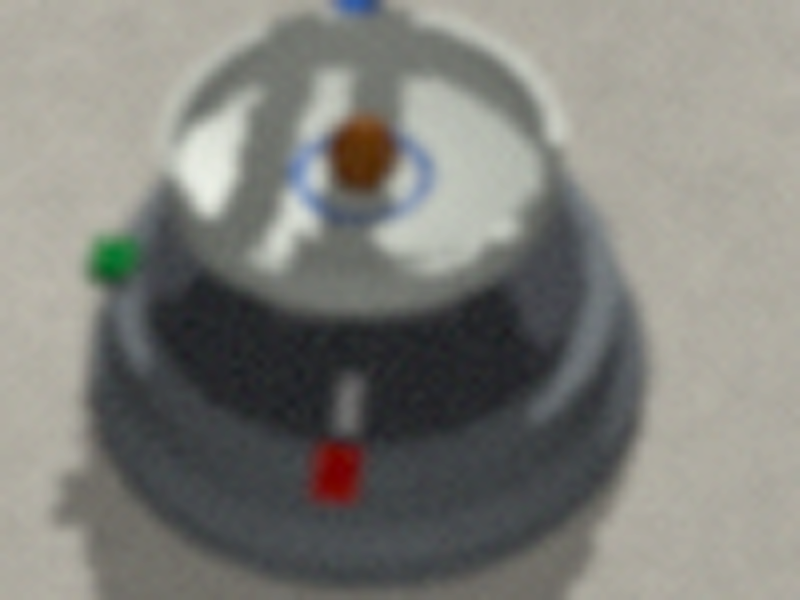

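The pointer lines up with the red mark: 1.54 rad measured, and the same method puts the marks 1.53 apart. The marble is in the ring, and the ring's height in the picture hasn't changed, so the dish is home. Handing in.

```bash
python3 -c "
from rig import arm
print(arm.job_done())"
```

```text
the job is handed in; nothing more can be done
None
```

I handed the job in at about 21 s with the dish seated on the shaft, turned so the pointer lines up with the red mark, still gripped, and the marble inside the ring; the verdict was not shown.

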